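# Raise a V-rest tower on a spacer plate

## Robot

A 6-joint arm with a two-finger parallel gripper is mounted at the origin on the work surface. World frame = base frame: x ahead of the robot, y to its left, z up, the work surface at z = 0. Lengths are in m, angles in rad, forces in N, time in s.
With the tool pointing down it reaches from about 0.35 to 0.975 m from the base axis. Payload 7.1 kg.
Tool frame: the origin (TCP) lies midway between the tips of the shut fingers; the grasp point (between the pads) lies 19 mm behind it; z points along the fingers, x is the direction in which the jaws open and shut, and the axes are right-handed (so a half turn about z gives the same grasp; the last joint's range is limited). The gripper opens to 88 mm and grips with 3 to 60 N. Pads are 20 mm wide; open, the fingers measure 115 mm over their backs; the gripper's body (75 mm by 178 mm) begins 61 mm behind the grasp point.
Start: joints at [-1.126, 0.423, 1.63, -0, 1.089, -0.019], TCP at [0.28, -0.559, 0.223] pointing down, gripper open.
Joint ranges: [-3, 3], [-0.9, 2.11], [0.09, 2.58], [-1.31, 4.45], [0.11, 2.69], [-2.54, 2.54]. Speed limits (rad/s): [2.39, 2.39, 3.01, 3.14, 3.14, 3.14].

## Interface

Orientations are given as a unit quaternion [w, x, y, z].
In Python, from station import move_pose, movel, movej, command_gripper, wait, inverse_kinematics, read_camera, camera_info, MotionError, job_done, get_time, get_joint_pos, get_qvel, get_effort, get_tcp_pos, get_ee_rot, get_ft_force, get_ft_torque, get_grip_width gives the robot as it stands. Calls block until the motion is done:
- move_pose(position, orientation): joint-space move of the TCP to a pose.
- movel(position, frame=None, v=0.15, until_force=None): straight line of the TCP; frame=None keeps the orientation; v is the mean speed in m/s. With until_force (N) it stops when the force on the tool has changed by that much, and returns True; else False.
- movej(angles): joint-space move.
- command_gripper(opening): opening from 0.0 (shut) to 1.0 (fully open); the grip force is fixed at half the most; returns when the fingers have stopped.
- wait(seconds).
- inverse_kinematics(position, orientation): joint angles nearest the present ones, or None.
- read_camera(name): name is "scene" or "top" or "wrist"; returns the picture (420x560x3 uint8, red, green, blue); there is no depth.
- camera_info(name): a dict with "intrinsics" (3x3 intrinsics, pixels), "dist" ([k1, k2, p1, p2, k3] as OpenCV has them; the pictures are not rectified), "T" (4x4, takes a point from camera to world coordinates); the wrist camera has in their place "tool_from_camera" (4x4, takes a point from camera to tool coordinates, whose origin is the TCP and whose axes are the tool frame's). Camera axes: x right, y up, looking along -z (the intrinsics and any distortion apply to the point x, -y, -z); pixel columns grow to the right and rows downward; lengths in m; the calibration is good to about 2 mm. A picture is of the moment at which its call begins: read the wrist's pose just before it. camera_info takes no time and is no camera call.
A pose or a line that the arm cannot do raises MotionError and nothing moves.
- job_done(): hands the job in, once; it reports no verdict.
Readings, each from a call of its own:
- get_time(): time.
- get_joint_pos(): joint angles.
- get_qvel(): joint speeds.
- get_effort(): joint torques, N m.
- get_tcp_pos(): TCP position.
- get_ee_rot(): TCP orientation.
- get_ft_force(): force on the tool from outside, world axes, zero at the start.
- get_ft_torque(): the same for the moment, N m.
- get_grip_width(): opening from 0.0 (shut) to 1.0 (fully open).
Only numpy, scipy, OpenCV 4.12 (cv2) and the standard library are available. Lean on these libraries where they do the work, as an engineer would, in place of code of your own. Each camera call takes 0.05 s, during which the arm holds its last target.

## Task

Raise the white V-rest tower on the gauge plate by putting the thin, solid-bladed spacer (not the thick forked one) under it. Tip the tower back by its grip bar, on its rear bottom edge and without lifting that edge off the plate or shifting it, until it leans by itself on the rubber rail behind; let go, slide the spacer squarely and centrally under its front until the blade reaches nearly to the rear edge, then take the bar again and let the tower down gently so that it stands upright, flat on the blade. Leave everything else where it is.

Things in the scene. Friction and masses are not known exactly. Their poses are not given: they have to be found in the camera images.
- tower: loose V-rest tower: white plinth 60 deep (x), 100 wide (y), 112 mm high, 0.6-0.95 kg; on top two aluminium V jaws (14 mm thick at y=+-43, up to 173 mm high) with a dark grip bar between. Origin: centre of its underside; x from front (grey panel, robot side) to rear, z up. Centre of mass about 82 mm up: it balances at 20 deg of lean and falls back beyond
- tower_grip (a point): centre of the tower's grip bar, 140 mm above its underside, midway front to back; axes as the tower. The bar is 16 x 16 mm and runs 72 mm along y between the jaws; 20 mm free below it, nothing in front of or behind it
- tower_rear (a point): middle of the tower's rear bottom edge (its x = +30 mm), on which it is tipped; axes as the tower. Behind it, along the plate's y, is the rail: a level bar 30 mm thick in rubber, axis 83 mm above the bench, on two posts 152 mm apart. Its feet are slotted, its distance not told: the tower meets it at a lean of 24 to 36 deg (feel or see it) and then stays there by itself
- plate: fixed aluminium gauge plate 250 (x) x 300 (y) x 8 mm; origin at the centre of its underside, top face 8 mm up. The tower stands at its middle, its x within 3 deg of the plate's. Steel posts, 130 mm high, stand 118 mm to either side of the middle, with toggle clamps 105 mm high behind them
- spacer_grip (a point): centre of the thin spacer's finger grip, an upright black fin 30 long (x), 12 thick (y), 38 high mm; 24 mm above the spacer's underside. x points from fin to blade. Spacer: loose, steel, 0.25 kg, 5 mm thick, solid blade 70 long x 80 wide mm on a 30 mm wide tongue; from this point the blade's trailing edge is 29 mm and its leading edge 99 mm along x
- spacer_edge (a point): middle of the leading edge of the spacer's blade, on its underside; axes as spacer_grip
- fork: the other spacer, not wanted: 12 mm thick, forked blade of two tines, same kind of fin; origin on the underside below the middle of its blade; lies on the bench on the other side of the plate
- tube: black bent tube part with flanged ends, 185 mm long, lying on the bench; bystander
- scanner: black hand scanner lying on the bench, about 150 mm; bystander
- vblock: small dark steel V-block 50 x 36 x 34 mm, loose on the plate's front left corner; bystander
- ringgauge: steel ring gauge, 64 mm across, 16 mm high, loose on the plate's front right corner; bystander
Mind the look-alikes: they are no part of the job. Leave any purple look-alike of the part that bears spacer_grip alone.

How it is judged:
By the outcome, as a careful person would: the job done as asked, in the order asked, and still so for the second after the job is handed in, with the robot touching nothing.
It also fails if it takes over 72 s, if anything falls off the work surface, if the arm or the gripper's body presses on something with over 40 N, if the wrist force passes 120 N, or if a joint passes its speed limit or range.

## Working session

There is one attempt and no reset: what is moved stays moved. The work goes in short steps, each a Python script; the robot and the scene stay as the last script left them, time stands still between calls to the robot, and variables do not carry over. Pictures are saved under pics/ and viewed, and the job is handed in when it is done.

```bash
ls; mkdir -p pics; cat > h.py <<'E'
import numpy as np, cv2
from station import *
def save(name,img): cv2.imwrite('pics/'+name+'.png',cv2.cvtColor(img,cv2.COLOR_RGB2BGR))
def camT(name):
    i=camera_info(name)
    return np.array(i['intrinsics']),np.array(i['dist']),i
def ray(K,D,T,uv):
    p=cv2.undistortPoints(np.array([[uv]],float),K,D)[0,0]
    d=T[:3,:3]@np.array([p[0],-p[1],-1.0]); return T[:3,3],d/np.linalg.norm(d)
def onplane(K,D,T,uv,z):
    o,d=ray(K,D,T,uv); return o+d*(z-o[2])/d[2]
def proj(K,D,T,P):
    P=np.atleast_2d(P); c=(P-T[:3,3])@T[:3,:3]; c=c*[1,-1,-1]
    return cv2.projectPoints(c.reshape(-1,1,3),np.zeros(3),np.zeros(3),K,D)[0].reshape(-1,2)
def q2R(q):
    from scipy.spatial.transform import Rotation as R
    return R.from_quat([q[1],q[2],q[3],q[0]]).as_matrix()
def R2q(M):
    from scipy.spatial.transform import Rotation as R
    q=R.from_matrix(M).as_quat(); return np.array([q[3],q[0],q[1],q[2]])
def wristT(ee_p,ee_q):
    X=np.eye(4); X[:3,:3]=q2R(ee_q); X[:3,3]=ee_p
    return X@np.array(camera_info('wrist')['tool_from_camera'])
E
python3 - <<'E'
from h import *
print(get_time(),get_tcp_pos(),get_ee_rot(),get_ft_force(),get_grip_width())
for n in ['scene','top','wrist']:
    save(n+'0',read_camera(n)); i=camera_info(n); print(n,{k:np.round(np.array(v),4).tolist() for k,v in i.items()})
print(get_time())
E
```

```text
pics
0.0 [ 0.27937883 -0.55847423  0.22191181] [-3.98432383e-04  8.50689817e-01 -5.25667463e-01 -6.28114994e-04] [ 0.92272175 -0.26428718  0.16907909] 0.9975938432539168
scene {'intrinsics': [[382.0601, 0.0, 283.0159], [0.0, 382.0601, 213.4334], [0.0, 0.0, 1.0]], 'dist': [-0.0389, 0.0, 0.0, 0.0, 0.0], 'T': [[-0.7314, -0.504, 0.4594, 0.9142], [0.6819, -0.5354, 0.4983, 0.5558], [-0.0052, 0.6778, 0.7353, 0.8545], [0.0, 0.0, 0.0, 1.0]]}
top {'intrinsics': [[544.0603, 0.0, 276.2142], [0.0, 544.0603, 199.1457], [0.0, 0.0, 1.0]], 'dist': [-0.0497, 0.0, 0.0, 0.0, 0.0], 'T': [[-0.0283, 0.9947, -0.0989, 0.3193], [-0.9996, -0.0291, -0.0067, 0.0674], [-0.0096, 0.0986, 0.9951, 1.3584], [0.0, 0.0, 0.0, 1.0]]}
wrist {'intrinsics': [[365.7161, 0.0, 274.0313], [0.0, 365.7161, 206.6279], [0.0, 0.0, 1.0]], 'dist': [0.0062, 0.0, 0.0, 0.0, 0.0], 'tool_from_camera': [[1.0, 0.0004, 0.0011, -0.0005], [0.0008, -0.9552, -0.2961, -0.0816], [0.001, 0.2961, -0.9552, -0.1614], [0.0, 0.0, 0.0, 1.0]]}
0.15
```

View pics/scene0.png

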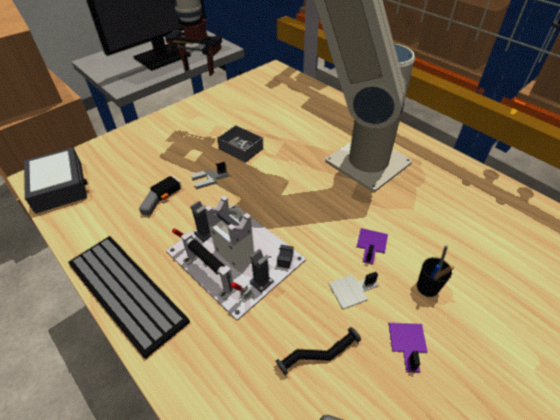

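View pics/top0.png

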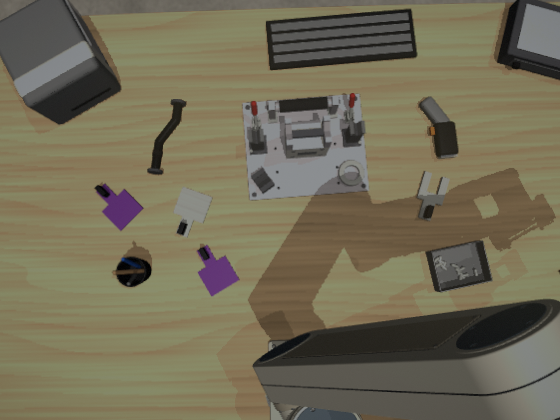

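View pics/wrist0.png

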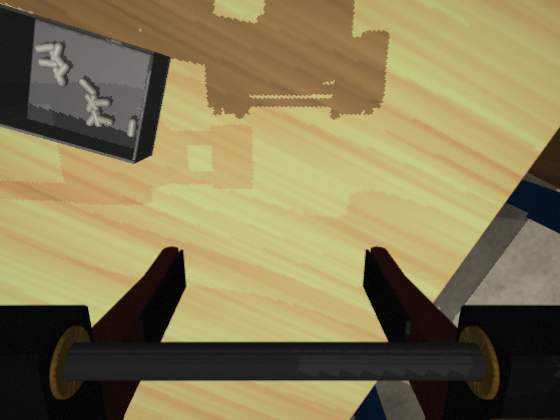

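Overview: thin steel spacer at top-view (192,205) with its fin at (183,228). The forked one is at (432,195), and the purple look-alikes are at (120,208) and (217,272). The tower is at (307,138). I'll enlarge to confirm.

```bash
python3 - <<'E'
from h import *
a=cv2.imread('pics/top0.png')
c=cv2.resize(a[85:210,235:380],None,fx=4.6,fy=4.6,interpolation=cv2.INTER_CUBIC);cv2.imwrite('pics/c_plate.png',c)
c=cv2.resize(a[175:255,150:250],None,fx=7,fy=7,interpolation=cv2.INTER_CUBIC);cv2.imwrite('pics/c_sp.png',c)
a=cv2.imread('pics/scene0.png')
c=cv2.resize(a[190:320,160:320],None,fx=4.6,fy=4.6,interpolation=cv2.INTER_CUBIC);cv2.imwrite('pics/c_scene.png',c)
E
```

```text
(no output)
```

View pics/c_plate.png

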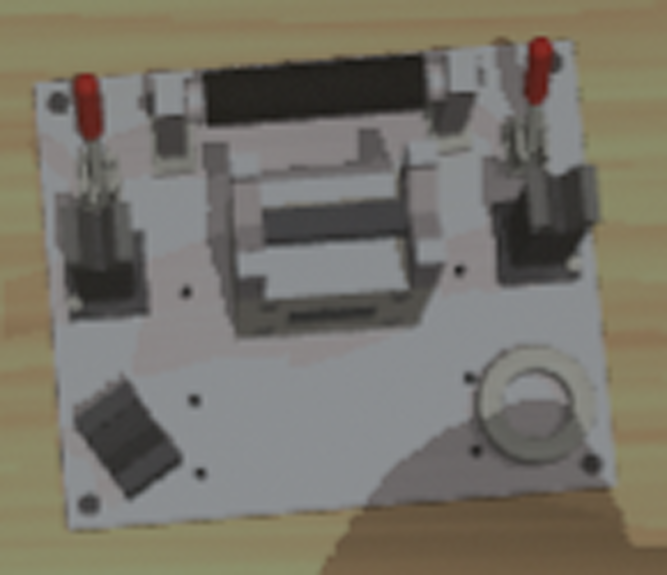

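View pics/c_sp.png

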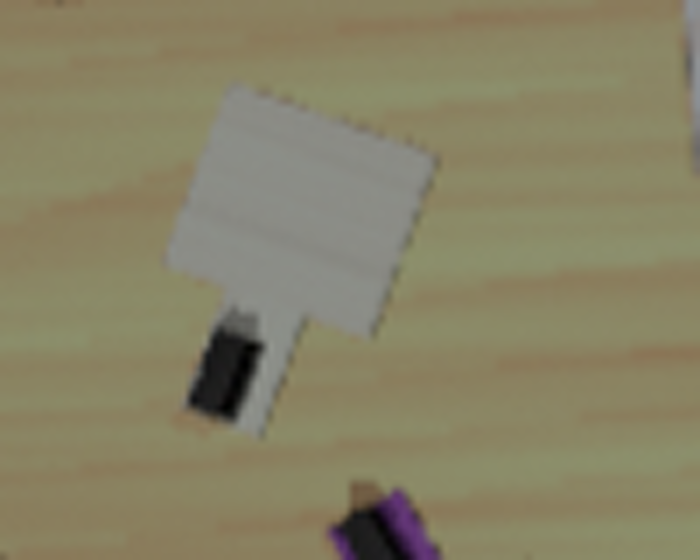

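View pics/c_scene.png

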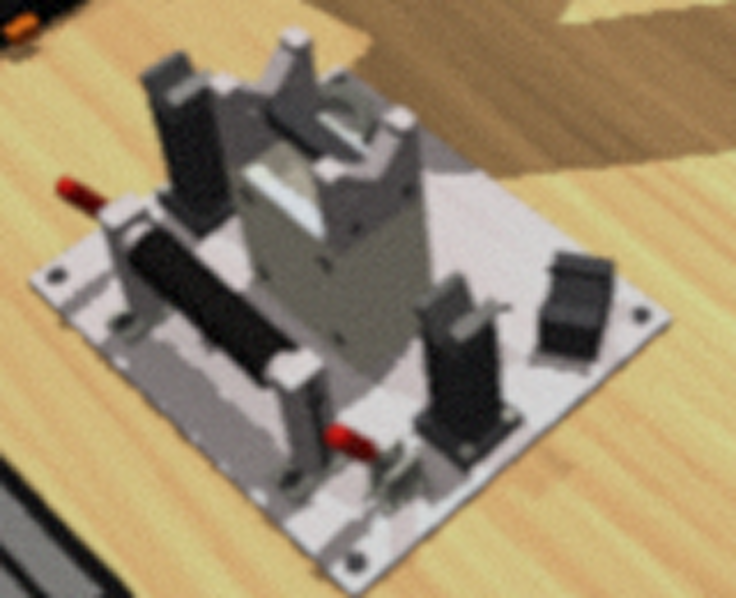

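The crop confirms the wanted part: a grey solid blade with its leading edge at crop (235,85)-(437,158) and a black fin on a narrow tongue. It isn't purple and isn't forked. Measuring from the top view.

```bash
python3 - <<'E'
from h import *
K,D,i=camT('top');T=np.array(i['T'])
def f(pts,off,s,z):
    return np.array([onplane(K,D,T,((x+.5)/s-.5+off[0],(y+.5)/s-.5+off[1]),z) for x,y in pts])
np.set_printoptions(precision=4,suppress=True)
P=f([(37,82),(575,40),(613,487),(70,528)],(235,85),4.6,.008)
print('plate',P[:,:2].tolist(),P.mean(0),[np.linalg.norm(P[k]-P[k-1]) for k in range(4)])
y=P[0]-P[1]+P[3]-P[2];print('plate yaw',np.degrees(np.arctan2(-y[0],y[1])))
S=f([(235,85),(437,158),(373,337),(167,262)],(150,175),7,.005)
print('blade',S.tolist(),S.mean(0),[np.linalg.norm(S[k]-S[k-1]) for k in range(4)])
x=S[0]+S[1]-S[2]-S[3];print('yaw',np.degrees(np.arctan2(x[1],x[0])))
u=x/np.linalg.norm(x); print('spacer_grip', S.mean(0)-u*.064)
F=f([(218,328),(263,345),(237,420),(187,407)],(150,175),7,.043);print('fin top',F.tolist(),F.mean(0))
B=f([(263,212),(405,203),(407,236),(265,247)],(235,85),4.6,.156);print('bar',B.tolist(),B.mean(0))
b=B[0]+B[3]-B[1]-B[2];print('bar yaw',np.degrees(np.arctan2(-b[0],b[1])))
E=f([(240,337),(420,323)],(235,85),4.6,.008);print('front edge',E.tolist(),E.mean(0));b=E[0]-E[1];print('yaw',np.degrees(np.arctan2(-b[0],b[1])))
R=f([(205,72),(422,55),(424,110),(205,123)],(235,85),4.6,.083+.011);print('rail',R.tolist(),R.mean(0))
E
```

```text
plate [[0.7032661779896777, 0.15489440720331757], [0.7181352188686825, -0.14353922452494017], [0.4685471231820194, -0.15295937323317477], [0.45481750726389614, 0.1423634464927605]] [0.5862 0.0002 0.008 ] [np.float64(0.2487644809086244), np.float64(0.2988038167814777), np.float64(0.2497658037245694), np.float64(0.2956417937371786)]
plate yaw 2.757556502890268
blade [[0.49204042254795155, 0.3094888836313371, 0.004999999999999893], [0.46355478702233893, 0.23721366254173926, 0.004999999999999893], [0.40009558081829605, 0.26116059752062737, 0.004999999999999893], [0.429016571260939, 0.33463941403955305, 0.004999999999999893]] [0.4462 0.2856 0.005 ] [np.float64(0.06785687150806519), np.float64(0.0776861571636047), np.float64(0.06782718147564684), np.float64(0.07896556316018642)]
yaw -21.21492983608443
spacer_grip [0.3865 0.3088 0.005 ]
fin top [[0.4024735746306371, 0.3095958874822888, 0.04299999999999993], [0.3961332650503202, 0.2940013052578824, 0.04299999999999993], [0.3704181526288502, 0.3033723549416718, 0.04299999999999993], [0.37539300872181464, 0.3207030862286357, 0.04299999999999993]] [0.3861 0.3069 0.043 ]
bar [[0.5925039630525768, 0.03610790782719807, 0.15599999999999992], [0.5949206774960236, -0.03347774211551227, 0.15599999999999992], [0.5784647833301562, -0.0338333164302127, 0.15599999999999992], [0.5750612257829756, 0.035680308825287735, 0.15599999999999992]] [0.5852 0.0011 0.156 ]
bar yaw 2.3960053499486267
front edge [[0.5569447518427215, 0.04700396677104368, 0.008000000000000007], [0.5617819329018523, -0.051573920411129875, 0.008000000000000007]] [ 0.5594 -0.0023  0.008 ]
yaw 2.809229785924715
rail [[0.6813838614498617, 0.06217674386649889, 0.09400000000000008], [0.687032719792001, -0.0504622865260483, 0.09400000000000008], [0.6578211653651482, -0.05035550223058584, 0.09400000000000008], [0.6543469731465201, 0.06296023608389766, 0.09400000000000008]] [0.6701 0.0061 0.094 ]
```

Sizes agree with the specs: plate 0.249×0.297, blade 0.068×0.078, fin top and blade give the same grip point to about 2 mm. The tower stands at about (0.586, 0.000) with a yaw of about 2.6°. Next I check IK for the tilting poses.

```bash
cat >> h.py <<'E'
YT=np.radians(2.6)
def Rz(a): c,s=np.cos(a),np.sin(a); return np.array([[c,-s,0],[s,c,0],[0,0,1]])
def Ry(a): c,s=np.cos(a),np.sin(a); return np.array([[c,0,s],[0,1,0],[-s,0,c]])
def tower_R(th,yaw=YT): return Rz(yaw)@Ry(th)
def toolR(R,flip=1): # tool z = -R z, tool x = flip*R x
    return np.c_[flip*R[:,0],-flip*R[:,1],-R[:,2]]
E
python3 - <<'E'
from h import *
np.set_printoptions(precision=3,suppress=True)
rear=np.array([.5862,.0003,.008])+Rz(YT)@[.03,0,0]
for flip in (1,-1):
  for th in (0,10,20,26,30,36,40):
    R=tower_R(np.radians(th)); p=rear+R@[-.03,0,.121]
    print(flip,th,p,inverse_kinematics(p,R2q(toolR(R,flip))))
  R=tower_R(0);print('up',inverse_kinematics([.55,0,.33],R2q(toolR(R,flip))))
for flip in (1,-1):
  for y in (-21.2,2.6):
    R=Rz(np.radians(y)); Rt=np.c_[flip*R[:,1],flip*R[:,0],-R[:,2]]
    print('sp',flip,y,inverse_kinematics([.386,.308,.01] if y<0 else [.5,0,.02],R2q(Rt)))
E
```

```text
1 0 [0.586 0.    0.129] [-0.02   0.489  1.78  -0.     0.873 -0.065]
1 10 [0.608 0.001 0.132] [-0.012  0.586  1.604 -0.011  1.126 -0.052]
1 20 [0.629 0.002 0.132] [-0.007  0.7    1.423 -0.018  1.368 -0.045]
1 26 [0.642 0.003 0.13 ] [-0.004  0.775  1.311 -0.022  1.509 -0.043]
1 30 [0.651 0.003 0.128] [-0.002  0.828  1.236 -0.024  1.602 -0.042]
1 36 [0.663 0.004 0.124] [ 0.     0.909  1.12  -0.027  1.74  -0.041]
1 40 [0.671 0.004 0.12 ] [ 0.001  0.966  1.042 -0.029  1.831 -0.041]
up [-0.022  0.202  1.685 -0.     1.255 -0.067]
-1 0 [0.586 0.    0.129] None
-1 10 [0.608 0.001 0.132] None
-1 20 [0.629 0.002 0.132] None
-1 26 [0.642 0.003 0.13 ] None
-1 30 [0.651 0.003 0.128] None
-1 36 [0.663 0.004 0.124] None
-1 40 [0.671 0.004 0.12 ] None
up None
sp 1 -21.2 [ 0.649  0.598  2.017 -0.     0.527 -0.551]
sp 1 2.6 [-0.024  0.583  2.003 -0.     0.556 -1.64 ]
sp -1 -21.2 None
sp -1 2.6 [-0.024  0.583  2.003 -0.     0.556  1.502]
```

IK works throughout with the tool's x along the tower's x. Next, move above the tower and take a wrist look.

```bash
python3 - <<'E'
from h import *
move_pose([.586,0.0,.30],R2q(toolR(tower_R(0))))
p,q=get_tcp_pos(),get_ee_rot(); a=read_camera('wrist'); save('w1',a); save('top1',read_camera('top'));save('scene1',read_camera('scene'))
np.savez('w1.npz',p=p,q=q); print(p,q,get_time(),get_ft_force())
E
```

```text
[ 0.58597236 -0.00086763  0.29986452] [ 9.88846165e-05  9.99757183e-01  2.20352855e-02 -1.02431529e-04] 2.5917 [ 0.1215707   0.74648088 -0.10563043]
```

View pics/w1.png

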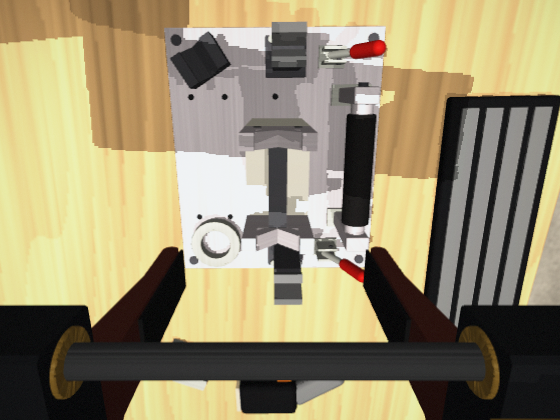

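```bash
python3 - <<'E'
from h import *
a=cv2.imread('pics/w1.png')
cv2.imwrite('pics/c_w1.png',cv2.resize(a[110:260,220:400],None,fx=4,fy=4,interpolation=cv2.INTER_CUBIC))
g=cv2.cvtColor(a,cv2.COLOR_BGR2GRAY)
for r in (160,175,190,205): print(r,g[r,240:312:1].tolist())
E
```

```text
160 [242, 242, 238, 235, 235, 230, 220, 216, 216, 218, 216, 215, 217, 217, 216, 216, 217, 217, 219, 217, 217, 217, 216, 217, 201, 179, 178, 178, 138, 60, 60, 60, 60, 61, 61, 59, 60, 61, 61, 60, 64, 59, 60, 61, 62, 62, 60, 159, 219, 217, 216, 217, 218, 218, 217, 218, 217, 218, 217, 217, 218, 217, 218, 217, 216, 217, 217, 218, 217, 198, 173, 171]
175 [242, 242, 242, 242, 242, 236, 223, 217, 216, 216, 217, 217, 218, 216, 217, 216, 217, 217, 217, 218, 216, 216, 216, 217, 200, 178, 178, 177, 137, 60, 59, 58, 59, 59, 61, 59, 60, 60, 60, 61, 59, 61, 60, 60, 57, 59, 80, 170, 218, 217, 215, 216, 216, 217, 216, 217, 217, 216, 217, 216, 216, 215, 218, 216, 217, 215, 216, 218, 210, 186, 171, 170]
190 [242, 242, 242, 242, 242, 242, 242, 242, 242, 242, 242, 242, 242, 242, 243, 243, 242, 242, 243, 242, 242, 242, 242, 242, 241, 234, 200, 177, 136, 58, 58, 60, 57, 56, 57, 60, 59, 60, 58, 59, 58, 61, 59, 60, 59, 58, 107, 183, 217, 218, 217, 216, 216, 216, 216, 216, 217, 216, 218, 216, 216, 217, 217, 218, 216, 218, 217, 217, 199, 173, 170, 168]
205 [242, 243, 243, 242, 242, 242, 242, 242, 243, 242, 242, 243, 242, 243, 243, 243, 242, 242, 242, 242, 242, 242, 242, 242, 243, 242, 243, 242, 203, 56, 60, 57, 59, 59, 59, 58, 58, 59, 59, 57, 60, 60, 60, 57, 58, 60, 107, 158, 176, 176, 175, 176, 174, 175, 174, 176, 219, 242, 242, 241, 242, 242, 242, 242, 242, 242, 242, 242, 242, 241, 242, 241]
```

View pics/c_w1.png

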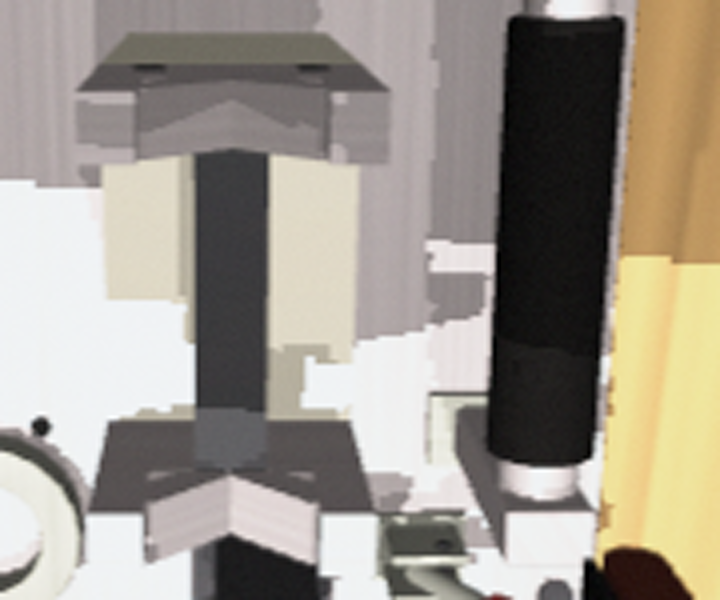

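```bash
python3 - <<'E'
from h import *
np.set_printoptions(precision=4,suppress=True)
K,D,_=camT('wrist');d=np.load('w1.npz');T=wristT(d['p'],d['q'])
cr=lambda x,y:((x+.5)/4-.5+220,(y+.5)/4-.5+110)
for n,pts,z in [('bar',[(268.7,160),(286.9,160),(268.8,205),(286.2,205)],.156),
 ('up tips',[cr(77,90),cr(388,90),cr(77,162),cr(388,162)],.181),('low tips inner',[cr(90,514),cr(377,514)],.181),
 ('bar ends',[cr(232,152),cr(232,470)],.156)]:
    print(n);print(np.array([onplane(K,D,T,p,z) for p in pts]))
# rail: tangent rays at one row -> axis x at z=.083
for yl,l,r in [(60,508,618),(250,499,610),(420,490,594)]:
    o,dl=ray(K,D,T,cr(l,yl)); _,dr=ray(K,D,T,cr(r,yl))
    # in xz-plane
    ul=np.array([dl[0],dl[2]]);ul/=np.linalg.norm(ul);ur=np.array([dr[0],dr[2]]);ur/=np.linalg.norm(ur)
    b=ul+ur;b/=np.linalg.norm(b);t=(.083-o[2])/b[1];c=np.array([o[0],o[2]])+b*t
    ang=np.arccos(ul@ur)/2; print('rail axis x',c, 'radius',t*np.sin(ang), 'y',onplane(K,D,T,cr((l+r)/2,yl),.09)[1])
E
```

```text
bar
[[ 0.5798  0.0276  0.156 ]
 [ 0.595   0.0283  0.156 ]
 [ 0.5814 -0.0119  0.156 ]
 [ 0.5966 -0.0112  0.156 ]]
up tips
[[0.5567 0.0522 0.181 ]
 [0.6152 0.0547 0.181 ]
 [0.5569 0.0386 0.181 ]
 [0.6163 0.0412 0.181 ]]
low tips inner
[[ 0.5606 -0.0337  0.181 ]
 [ 0.6197 -0.0311  0.181 ]]
bar ends
[[ 0.5868  0.0383  0.156 ]
 [ 0.59   -0.0321  0.156 ]]
rail axis x [0.6703 0.083 ] radius 0.013512102085752372 y 0.055333597267503226
rail axis x [0.6736 0.083 ] radius 0.014141343251622232 y 0.0074797453324809
rail axis x [0.6754 0.083 ] radius 0.013714837434381375 y -0.03869381916645828
```

Wrist and top views agree to about 3 mm on the tower: centre about (0.587, 0.002), yaw 2.4°. The rail axis is about 54 mm behind the rear edge, giving an expected lean of about 26-28°. I'll straddle the bar loosely and feel for its front face.

```bash
sed -i 's/YT=.*/YT=np.radians(2.4)/' h.py; python3 - <<'E'
from h import *
np.set_printoptions(precision=4,suppress=True)
q=R2q(toolR(tower_R(0)))
command_gripper(0.318); print(get_grip_width()*88)
movel([.587,.002,.165],frame=q,v=.2); print(movel([.587,.002,.131],v=.08,until_force=3),get_tcp_pos(),get_ft_force())
f0=get_ft_force(); r=movel([.600,.0025,.131],v=.015,until_force=1.0)
print(r,get_tcp_pos(),get_ft_force()-f0,get_time())
save('w2',read_camera('wrist'))
E
```

```text
27.642840502009623
False [0.5868 0.002  0.1305] [-0.4505 -0.0445 -0.4656]
True [0.5943 0.0023 0.1308] [0.4289 0.9312 0.328 ] 5.5833
```

View pics/w2.png

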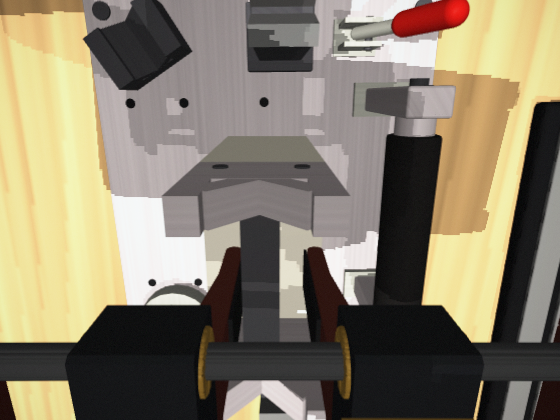

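```bash
python3 - <<'E'
from h import *
np.set_printoptions(precision=2,suppress=True)
F=[]
for i in range(8): wait(.03); F.append(get_ft_force())
F=np.array(F);print(F.mean(0),F.std(0))
r=movel([.5965,.0025,.131],v=.02,until_force=1.6)
F=[]
for i in range(8): wait(.03); F.append(get_ft_force())
F=np.array(F);print(r,get_tcp_pos()*1000,F.mean(0),F.std(0))
E
```

```text
[-0.07 -0.04  0.28] [0.68 0.49 0.19]
True [594.59   2.45 129.85] [-1.5  -0.25  1.02] [0.78 0.5  0.52]
```

Contact is confirmed: Fx is about -1.5 N, so the bar centre is at x≈0.5887 and the rear edge at x≈0.6187. I narrow the cage to about 19.5 mm and tip with the tool rotating about the rear edge.

```bash
cat >> h.py <<'E'
REAR=np.array([.5887,.002,.008])+Rz(YT)@[.03,0,0]
def cage(th_deg,off,dz=.002,rear=None):
    R=tower_R(np.radians(th_deg)); r=REAR if rear is None else rear
    return r+R@[-.03+off,0,.121+dz], R2q(toolR(R))
def ft(n=5):
    F=[]
    for i in range(n): wait(.02); F.append(get_ft_force())
    return np.mean(F,0)
E
python3 - <<'E'
from h import *
np.set_printoptions(precision=2,suppress=True)
p,q=cage(0,0); movel(p,frame=q,v=.03); command_gripper(.2216); w=get_grip_width()*88;print(w, ft())
p,q=cage(0,(w-16)/2000-.0005); movel(p,frame=q,v=.03);print(ft())
for th in (4,8,12,16):
    p,q=cage(th,(w-16)/2000); movel(p,frame=q,v=.04); print(th,get_tcp_pos()*1000-p*1000,ft(),get_time())
save('s3',read_camera('scene'));save('t3',read_camera('top'))
a=cv2.imread('pics/s3.png');cv2.imwrite('pics/c_s3.png',cv2.resize(a[170:330,150:320],None,fx=3.7,fy=3.7,interpolation=cv2.INTER_CUBIC))
E
```

```text
19.47142789956395 [-0.25  0.03 -0.12]
[ 0.21 -0.14 -0.14]
4 [-0.29  0.01 -0.27] [-1.82  0.1  -0.55] 8.0
8 [-0.19 -0.01 -0.19] [-1.12 -0.46 -0.52] 8.45
12 [-0.19 -0.   -0.2 ] [-1.17  0.31 -0.52] 8.9
16 [-0.09  0.01 -0.27] [-0.75 -0.05 -0.15] 9.35
```

View pics/c_s3.png

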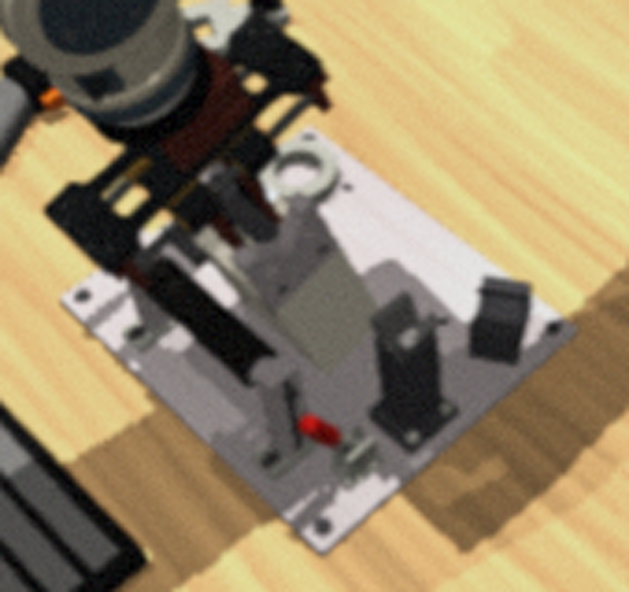

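The tower tips cleanly, and the push force falls as it should towards balance. Continue to the rail.

```bash
python3 - <<'E'
from h import *
np.set_printoptions(precision=2,suppress=True)
w=.01947
for th in (18,20,22,23.5,25,26,27,28,29,30,31,32,33,34,35,36,37):
    p,q=cage(th,(w-.016)/2); movel(p,frame=q,v=.03); F=ft(6); print(th,F,get_time())
    if th>=23 and F[0]*np.cos(np.radians(th))<-2.2: break
save('s4',read_camera('scene'));save('t4',read_camera('top'))
a=cv2.imread('pics/s4.png');cv2.imwrite('pics/c_s4.png',cv2.resize(a[170:330,150:320],None,fx=3.7,fy=3.7,interpolation=cv2.INTER_CUBIC))
E
```

```text
18 [ 0.02 -0.07  0.2 ] 9.85
20 [-0.01  0.02 -0.05] 10.25
22 [ 0.52  0.07 -0.26] 10.65
23.5 [ 0.51 -0.04 -0.05] 11.0083
25 [ 0.6   0.14 -0.28] 11.3667
26 [ 0.03 -0.09 -0.23] 11.7167
27 [-1.02 -0.16  1.71] 12.0667
28 [-5.29 -0.57  2.2 ] 12.4167
```

View pics/c_s4.png

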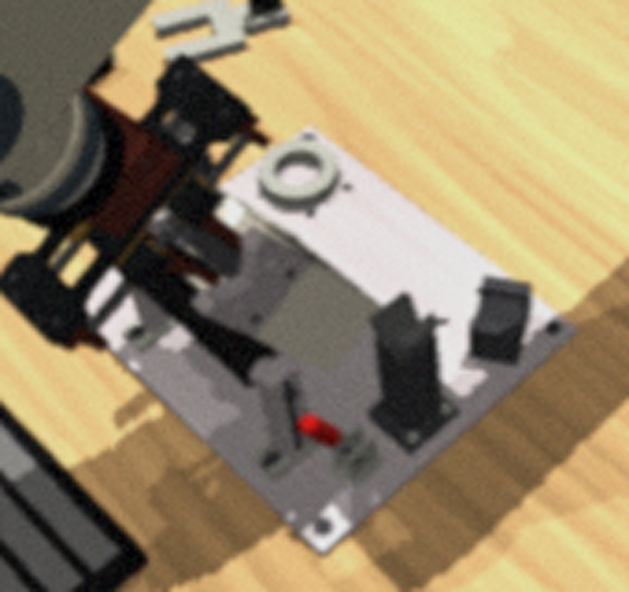

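The rail is felt at a lean of about 27°. Back off, open, retreat along the tool axis, and check that the tower stays.

```bash
python3 - <<'E'
from h import *
np.set_printoptions(precision=4,suppress=True)
p,q=cage(26.7,0); movel(p,frame=q,v=.03); print(ft())
command_gripper(.5)
p,q=cage(26.7,0,dz=.09); movel(p,v=.2)
move_pose([.45,.14,.30],R2q(toolR(Rz(YT))))
P,Q=get_tcp_pos(),get_ee_rot(); 
save('t5',read_camera('top'));save('s5',read_camera('scene'));print(get_time())
a=cv2.imread('pics/t5.png');cv2.imwrite('pics/c_t5.png',cv2.resize(a[85:210,235:380],None,fx=4.6,fy=4.6,interpolation=cv2.INTER_CUBIC))
a=cv2.imread('pics/s5.png');cv2.imwrite('pics/c_s5.png',cv2.resize(a[170:330,150:320],None,fx=3.7,fy=3.7,interpolation=cv2.INTER_CUBIC))
E
```

```text
[ 1.0016 -0.0129 -0.0809]
15.3083
```

View pics/c_t5.png

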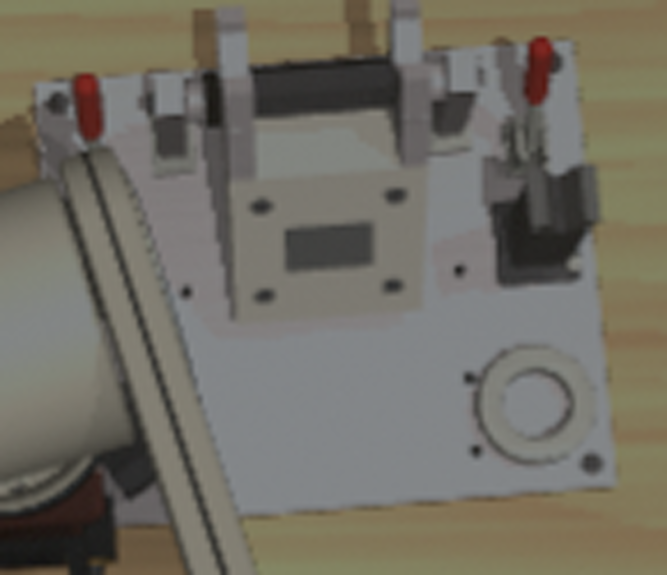

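View pics/c_s5.png

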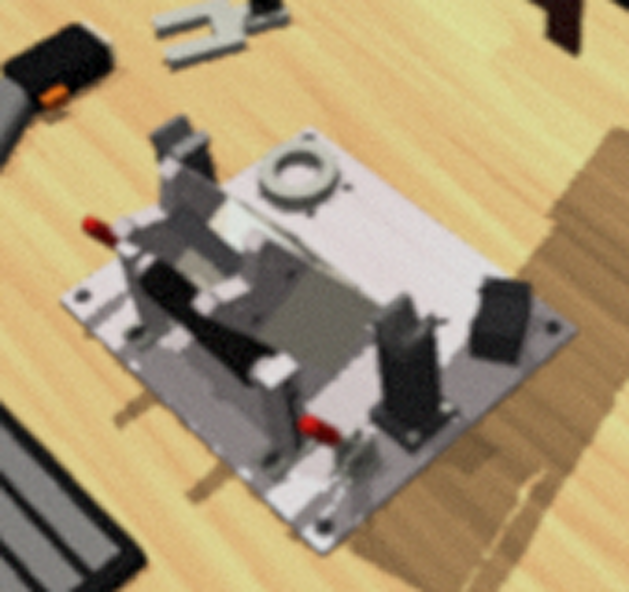

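```bash
python3 - <<'E'
from h import *
np.set_printoptions(precision=4,suppress=True)
K,D,i=camT('top');T=np.array(i['T'])
s=4.6
E=np.array([onplane(K,D,T,((x+.5)/s-.5+235,(y+.5)/s-.5+85),.008+.06*np.sin(np.radians(27))) for x,y in [(235,322),(422,308)]])
print(E,E.mean(0),E.mean(0)+Rz(YT)@[.06*np.cos(np.radians(27)),0,0],REAR)
b=E[0]-E[1];print(np.degrees(np.arctan2(-b[0],b[1])))
E
```

```text
[[ 0.5604  0.0498  0.0352]
 [ 0.565  -0.0506  0.0352]] [ 0.5627 -0.0004  0.0352] [0.6161 0.0019 0.0352] [0.6187 0.0033 0.008 ]
2.6425856701381583
```

```bash
cat >> h.py <<'E'
def spR(yaw): R=Rz(yaw); return np.c_[R[:,1],R[:,0],-R[:,2]]
E
python3 - <<'E'
from h import *
move_pose([.41,.30,.20],R2q(spR(np.radians(-21.2))))
command_gripper(.6)
P,Q=get_tcp_pos(),get_ee_rot(); a=read_camera('wrist'); save('w6',a); np.savez('w6.npz',p=P,q=Q);print(P,get_time())
E
```

```text
[0.41046588 0.29961045 0.20046722] 16.55
```

View pics/w6.png

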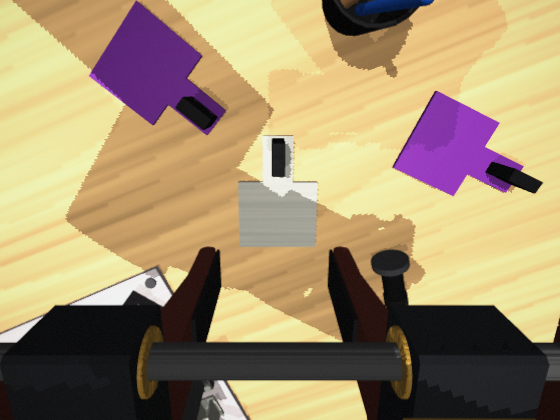

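The wrist view shows the grey spacer with its blade at (239-317, 181-247) and fin at (272-286, 138-178), and the two purple ones to either side. Extracting its corners.

```bash
python3 - <<'E'
from h import *
np.set_printoptions(precision=4,suppress=True)
K,D,_=camT('wrist');d=np.load('w6.npz');T=wristT(d['p'],d['q'])
a=cv2.imread('pics/w6.png')
cv2.imwrite('pics/c_w6.png',cv2.resize(a[125:260,215:340],None,fx=4.4,fy=4.4,interpolation=cv2.INTER_CUBIC))
hsv=cv2.cvtColor(a,cv2.COLOR_BGR2HSV)
m=((hsv[...,1]<50)&(hsv[...,2]>110)).astype(np.uint8)[181:252,225:330]
m=cv2.morphologyEx(m,cv2.MORPH_OPEN,np.ones((3,3)))
c=max(cv2.findContours(m,cv2.RETR_EXTERNAL,cv2.CHAIN_APPROX_NONE)[0],key=cv2.contourArea)
r=cv2.minAreaRect(c);b=cv2.boxPoints(r)+[225,181];print(b)
f=((hsv[...,2]<60)).astype(np.uint8)[130:185,255:300]
c=max(cv2.findContours(f,cv2.RETR_EXTERNAL,cv2.CHAIN_APPROX_NONE)[0],key=cv2.contourArea);fb=cv2.boxPoints(cv2.minAreaRect(c))+[255,130];print('fin',fb)
S=np.array([onplane(K,D,T,p,.005) for p in b]);print(S,S.mean(0),[np.linalg.norm(S[k]-S[k-1]) for k in range(4)])
E
```

```text
[[239. 181.]
 [317. 181.]
 [317. 246.]
 [239. 246.]]
fin [[272. 139.]
 [284. 139.]
 [284. 176.]
 [272. 176.]]
[[0.3994 0.267  0.005 ]
 [0.4277 0.3396 0.005 ]
 [0.4941 0.3163 0.005 ]
 [0.4641 0.2396 0.005 ]] [0.4463 0.2906 0.005 ] [np.float64(0.0703612442315822), np.float64(0.07795834422298616), np.float64(0.07039293651063712), np.float64(0.08238796129012078)]
```

View pics/c_w6.png

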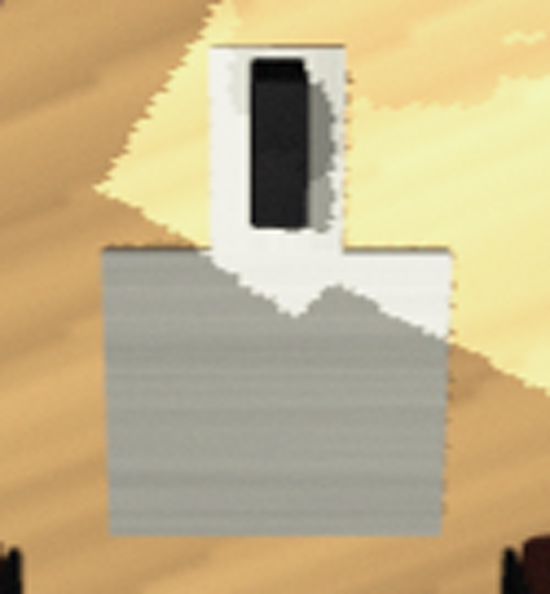

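```bash
python3 - <<'E'
from h import *
np.set_printoptions(precision=4,suppress=True)
K,D,_=camT('wrist');d=np.load('w6.npz');T=wristT(d['p'],d['q'])
g=lambda pts,z:np.array([onplane(K,D,T,((x+.5)/4.4-.5+215,(y+.5)/4.4-.5+125),z) for x,y in pts])
S=g([(103,250),(453,250),(443,533),(109,535)],.005)
x=S[2]+S[3]-S[0]-S[1];y=S[1]+S[2]-S[0]-S[3];u=x/np.linalg.norm(x)
print(S.mean(0),np.linalg.norm(x)/2,np.linalg.norm(y)/2,np.degrees(np.arctan2(u[1],u[0])),np.degrees(np.arctan2(-y[0],y[1])),'grip',S.mean(0)-.064*u)
F=g([(250,78),(305,78),(309,228),(251,226)],.043);print('fin',F,F.mean(0))
E
```

```text
[0.4464 0.2901 0.005 ] 0.06987395777095777 0.07985414577353665 -21.55169211983534 -21.160778819574436 grip [0.3868 0.3136 0.005 ]
fin [[0.3711 0.3132 0.043 ]
 [0.375  0.3232 0.043 ]
 [0.4034 0.3133 0.043 ]
 [0.3988 0.3025 0.043 ]] [0.3871 0.313  0.043 ]
```

Sizes come out at 69.9×79.9 mm, so I trust this measurement: fin at (0.387, 0.3133), yaw -21.3°. Grasp it, lift, and check.

```bash
python3 - <<'E'
from h import *
np.set_printoptions(precision=4,suppress=True)
q=R2q(spR(np.radians(-21.3)))
movel([.387,.3125,.07],frame=q,v=.25)
print(movel([.387,.3125,.011],v=.1,until_force=4),get_tcp_pos())
command_gripper(0.0); print(get_grip_width()*88)
movel([.387,.3125,.09],v=.12)
P,Q=get_tcp_pos(),get_ee_rot(); a=read_camera('wrist'); save('w7',a); np.savez('w7.npz',p=P,q=Q);print(P,ft(),get_time())
E
```

```text
False [0.3874 0.3127 0.0114]
11.65353928284049
[0.3866 0.3122 0.0896] [ 0.1943 -0.3191 -2.6053] 19.625
```

View pics/w7.png

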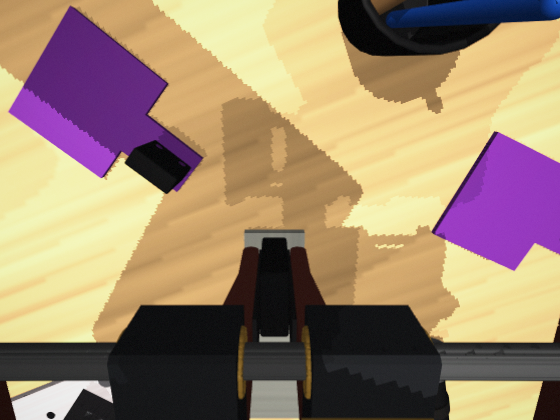

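```bash
python3 - <<'E'
from h import *
np.set_printoptions(precision=4,suppress=True)
K,D,i=camT('wrist');C=np.array(i['tool_from_camera'])
a=cv2.imread('pics/w7.png');cv2.imwrite('pics/c_w7.png',cv2.resize(a[215:345,220:330],None,fx=4.4,fy=4.4,interpolation=cv2.INTER_CUBIC))
for n,uv,z in [('fin tail top',(275,238),-.0316),('tongue end top',(275,231.5),.0064),('tongue end bottom',(275,229.5),.0114),('tongue L',(245,235),.0064),('tongue R',(304,235),.0064),('fin top front',(275,335),-.0316)]:
    print(n,onplane(K,D,C,uv,z))
# w6: tongue end
d=np.load('w6.npz');T=wristT(d['p'],d['q']);p=onplane(K,D,T,(278/4.4+215,47/4.4+125),.005);g=np.array([.387,.3133,.005]);print('tongue end from grip',np.linalg.norm(p-g))
E
```

```text
fin tail top [ 0.0007 -0.0294 -0.0316]
tongue end top [ 0.0009 -0.0174  0.0064]
tongue end bottom [ 0.0009 -0.0165  0.0114]
tongue L [-0.0139 -0.0156  0.0064]
tongue R [ 0.0151 -0.0155  0.0064]
fin top front [ 0.0007  0.014  -0.0316]
tongue end from grip 0.016362122185529626
```

View pics/c_w7.png

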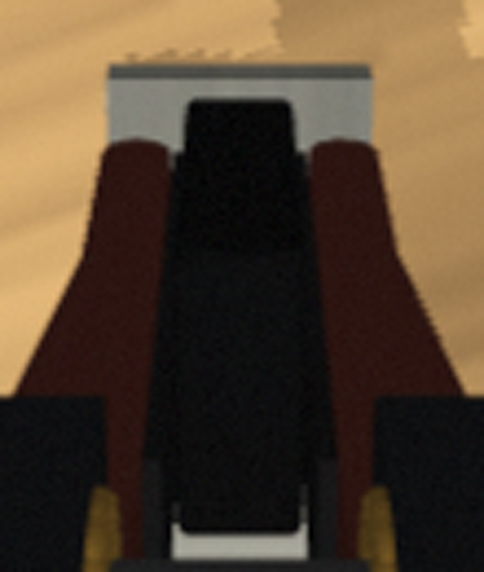

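The grip is good: 2.6 N of weight, fin centred within about 1 mm, no droop. Carry it to the front of the tower, set it on the plate and slide it in.

```bash
python3 - <<'E'
from h import *
np.set_printoptions(precision=4,suppress=True)
q=R2q(spR(YT)); u=Rz(YT)[:,0]
R0=np.array([.618,.0030,0.])   # rear-edge middle
def tcp(gap,z): p=R0-u*(gap+.099); p[2]=z; return p
movel([.387,.3125,.12],v=.2)
move_pose(tcp(.085,.10),q)
movel(tcp(.085,.032),v=.12)
c=movel(tcp(.085,.0185),v=.02,until_force=3); P=get_tcp_pos(); print(c,P,ft(),get_time())
z=max(P[2],.0185)+.0006
movel(tcp(.085,z),v=.03); print(ft())
save('t8',read_camera('top'));save('s8',read_camera('scene'))
E
python3 -c "
import cv2
a=cv2.imread('pics/t8.png');b=cv2.imread('pics/s8.png')
cv2.imwrite('pics/c_t8.png',cv2.resize(a[85:210,235:380],None,fx=4.6,fy=4.6,interpolation=cv2.INTER_CUBIC))
cv2.imwrite('pics/c_s8.png',cv2.resize(b[170:330,150:320],None,fx=3.7,fy=3.7,interpolation=cv2.INTER_CUBIC))"
```

```text
True [ 0.434  -0.0048  0.019 ] [-0.0934 -0.3657  4.448 ] 22.5833
[-0.5568  0.0377 -1.8981]
```

View pics/c_t8.png

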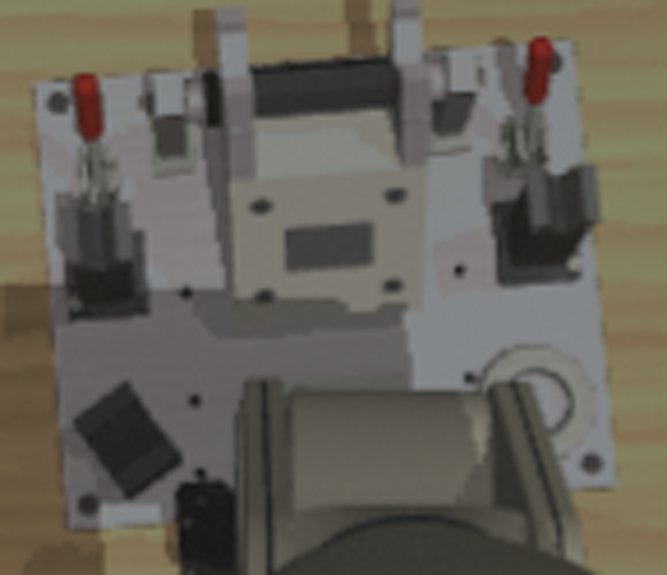

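View pics/c_s8.png

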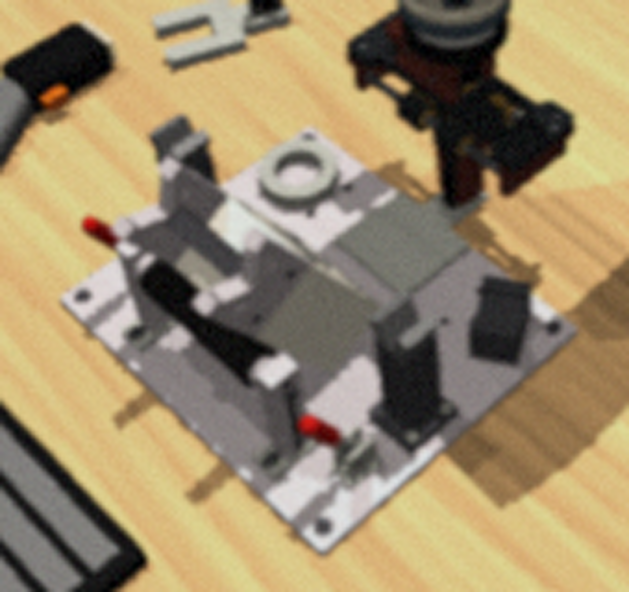

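Blade is flat on the plate, squarely in front. Slide it in.

```bash
python3 - <<'E'
from h import *
np.set_printoptions(precision=4,suppress=True)
u=Rz(YT)[:,0]; R0=np.array([.618,.0030,0.]); z=get_tcp_pos()[2]
z=.0197
def tcp(gap,z): p=R0-u*(gap+.099); p[2]=z; return p
print(movel(tcp(.022,z),v=.08,until_force=5),ft())
c=movel(tcp(.0112,z),v=.02,until_force=2.5); print(c,get_tcp_pos(),tcp(.0112,z),ft(8),get_time())
save('s9',read_camera('scene'))
E
python3 -c "
import cv2
b=cv2.imread('pics/s9.png')
cv2.imwrite('pics/c_s9.png',cv2.resize(b[170:330,150:320],None,fx=3.7,fy=3.7,interpolation=cv2.INTER_CUBIC))"
```

```text
False [-0.3091 -0.1251 -2.3083]
True [ 0.505  -0.0017  0.0192] [ 0.5079 -0.0016  0.0197] [ 1.4264  0.1693 -0.3023] 24.6333
```

View pics/c_s9.png

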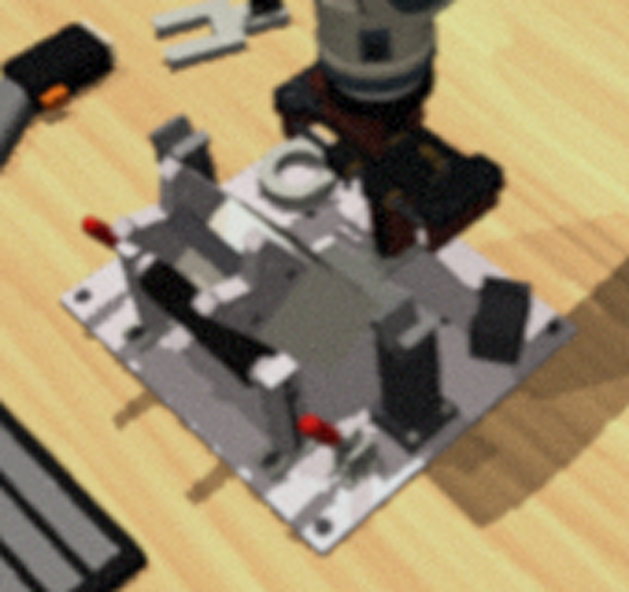

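```bash
python3 - <<'E'
from h import *
np.set_printoptions(precision=4,suppress=True)
u=Rz(YT)[:,0]; R0=np.array([.618,.0030,0.])
def tcp(gap,z): p=R0-u*(gap+.099); p[2]=z; return p
p=get_tcp_pos().copy();p[2]=.0198; movel(p,v=.02);print(get_tcp_pos(),ft(8))
for g in (.0128,.0118,.0108):
    c=movel(tcp(g,.0198),v=.015,until_force=3); print(g,c,get_tcp_pos()-tcp(g,.0198),ft(8),get_time())
    if c: break
E
```

```text
[ 0.5042 -0.0017  0.0196] [-0.5586  0.1201 -1.8914]
0.0128 False [-0.0008 -0.     -0.0002] [-3.2387 -0.0965 -1.0732] 25.45
0.0118 False [-0.0017 -0.     -0.0002] [-7.1034 -0.5833  2.6581] 25.8333
0.0108 False [-0.0026 -0.     -0.0003] [-9.7708 -0.7729  4.6527] 26.2167
```

There is a hard stop at TCP x≈0.5056: the blade's upper edge is against the tower's inclined underside, about 10 mm from the rear edge, which is what the lean geometry predicts. I relieve the force, release, retreat and check.

```bash
python3 - <<'E'
from h import *
np.set_printoptions(precision=4,suppress=True)
p=get_tcp_pos().copy();print(p);p[0]-=.0006;p[2]=.0194; movel(p,v=.02);print(get_tcp_pos(),ft(8))
command_gripper(.35); print(get_tcp_pos(),ft(8))
p=get_tcp_pos().copy(); p[2]=.10; movel(p,v=.15); p[0]=.40;p[2]=.30; p[1]=.14
move_pose(p,R2q(toolR(Rz(YT)))); 
save('t10',read_camera('top'));save('s10',read_camera('scene'));print(get_time())
E
python3 -c "
import cv2
a=cv2.imread('pics/t10.png');b=cv2.imread('pics/s10.png')
cv2.imwrite('pics/c_t10.png',cv2.resize(a[85:210,235:380],None,fx=4.6,fy=4.6,interpolation=cv2.INTER_CUBIC))
cv2.imwrite('pics/c_s10.png',cv2.resize(b[170:330,150:320],None,fx=3.7,fy=3.7,interpolation=cv2.INTER_CUBIC))"
```

```text
[ 0.5057 -0.0016  0.0196]
[ 0.5053 -0.0016  0.0194] [-1.2099 -0.0144 -2.5284]
[ 0.5053 -0.0016  0.0195] [ 0.0517 -0.1058  0.0454]
29.7667
```

View pics/c_t10.png

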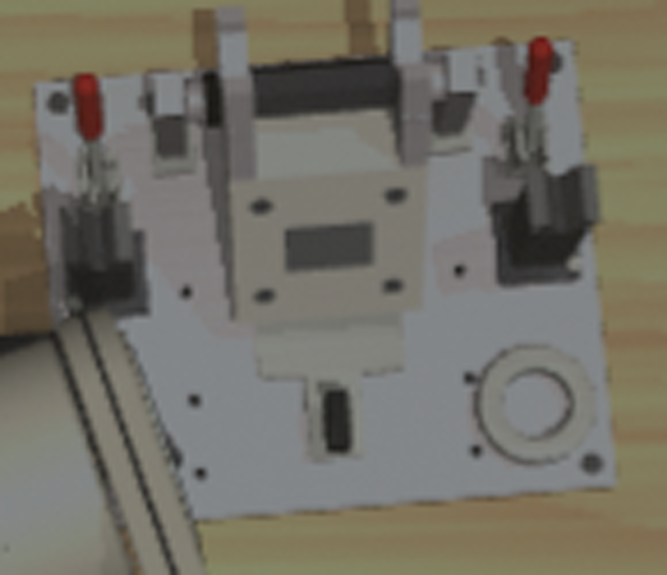

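View pics/c_s10.png

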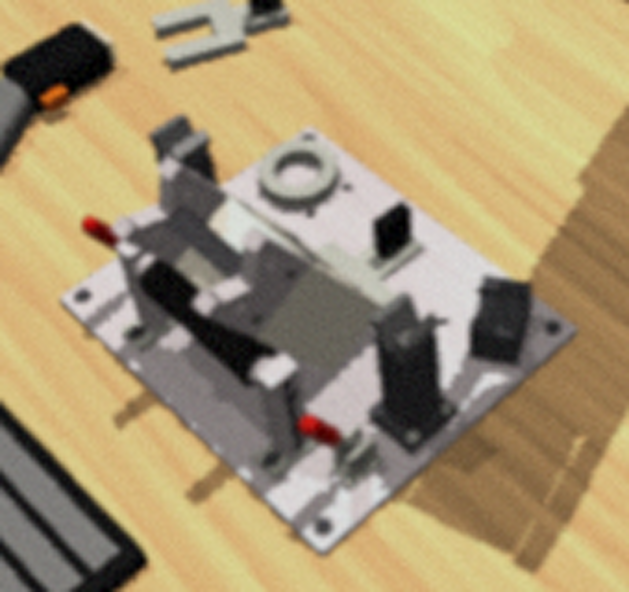

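```bash
python3 - <<'E'
from h import *
np.set_printoptions(precision=4,suppress=True)
K,D,i=camT('top');T=np.array(i['T']);s=4.6
g=lambda pts,z:np.array([onplane(K,D,T,((x+.5)/s-.5+235,(y+.5)/s-.5+85),z) for x,y in pts])
E=g([(235,321),(422,308)],.0352);S=g([(258,376),(403,368)],.013)
t=Rz(YT)
for n,Q in (('front',E),('trail',S)):
    m=(Q.mean(0)-REAR)@t; print(n,Q.mean(0),'in tower frame rel REAR',m,np.linalg.norm(Q[0]-Q[1]),np.degrees(np.arctan2(-(Q[0]-Q[1])[0],(Q[0]-Q[1])[1])))
a=cv2.imread('pics/t10.png');cv2.imwrite('pics/d_t10.png',cv2.resize(a[145:190,275:340],None,fx=11,fy=11,interpolation=cv2.INTER_CUBIC))
E
```

```text
front [ 0.563  -0.0004  0.0352] in tower frame rel REAR [-0.0558 -0.0013  0.0272] 0.10047111696705559 2.333714768996036
trail [ 0.5353 -0.0015  0.013 ] in tower frame rel REAR [-0.0835 -0.0013  0.005 ] 0.07893722607876077 1.5011820264951476
```

View pics/d_t10.png

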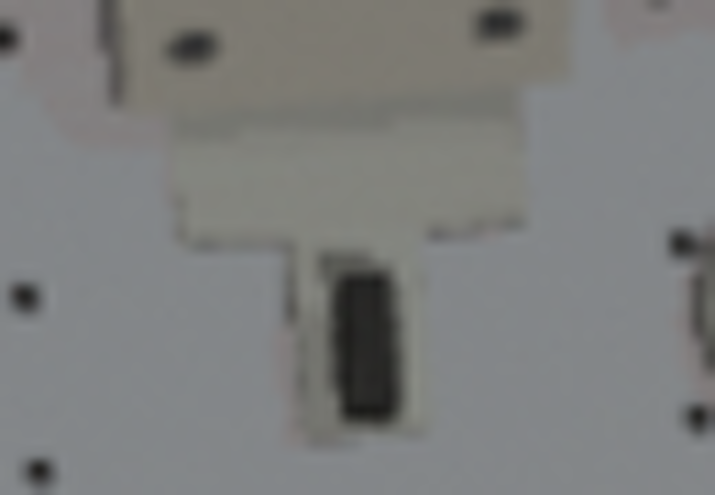

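Blade and tower centrelines agree to under 0.5 mm in the same view, the two are square to within about 1°, the leading edge is about 11 mm from the rear edge, and the tower hasn't moved. Take the bar again.

```bash
cat >> h.py <<'E'
B=REAR+Rz(YT)@[-.0098,0,.005]
def low(th,off,dz=.002):
    R=tower_R(np.radians(th)); return B+R@[-.019+off,0,.121+dz],R2q(toolR(R))
E
python3 - <<'E'
from h import *
np.set_printoptions(precision=4,suppress=True)
command_gripper(.5)
p,q=cage(27.2,0,dz=.10); move_pose(p,q); f0=ft()
p,q=cage(27.2,0); print(movel(p,frame=q,v=.08,until_force=4),get_tcp_pos()-p,ft()-f0)
print(low(27.2,0)[0]-p)
command_gripper(.2216); print(get_grip_width()*88,ft()-f0,get_time())
save('w11',read_camera('wrist'))
E
```

```text
False [0.0005 0.     0.0005] [ 0.2223 -0.1418 -0.1885]
[-0. -0. -0.]
19.59668304717625 [ 0.0721 -0.5823 -0.4837] 33.7
```

View pics/w11.png

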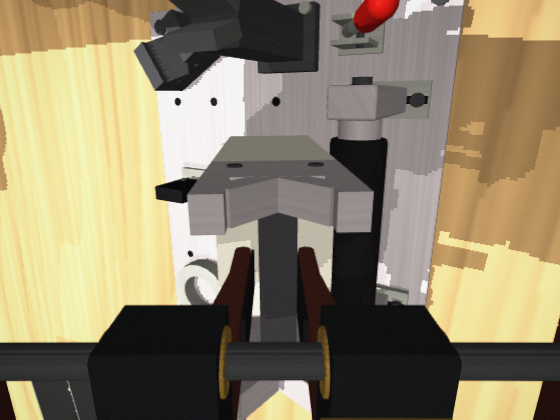

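The bar is caged, with both fingers around it (bar at cols 258-297, fingers at about 250 and 300), and the spacer fin is visible at (178,190). Let it down slowly.

```bash
python3 - <<'E'
from h import *
np.set_printoptions(precision=2,suppress=True)
for th in (25,23,21,19,17,14,11,8):
    p,q=low(th,0); movel(p,frame=q,v=.03); print(th,ft(4),get_time())
save('s12',read_camera('scene'));save('t12',read_camera('top'))
E
python3 -c "
import cv2
b=cv2.imread('pics/s12.png')
cv2.imwrite('pics/c_s12.png',cv2.resize(b[170:330,150:320],None,fx=3.7,fy=3.7,interpolation=cv2.INTER_CUBIC))"
```

```text
25 [ 0.95 -0.18 -0.93] 34.125
23 [ 0.96  0.41 -0.71] 34.4833
21 [ 0.72  0.07 -0.08] 34.8417
19 [ 0.65 -0.02 -0.24] 35.2
17 [ 0.74  0.54 -0.34] 35.5583
14 [0.28 0.25 0.16] 35.9917
11 [-0.21  0.04 -0.35] 36.425
8 [-0.31  0.05 -0.27] 36.8583
```

View pics/c_s12.png

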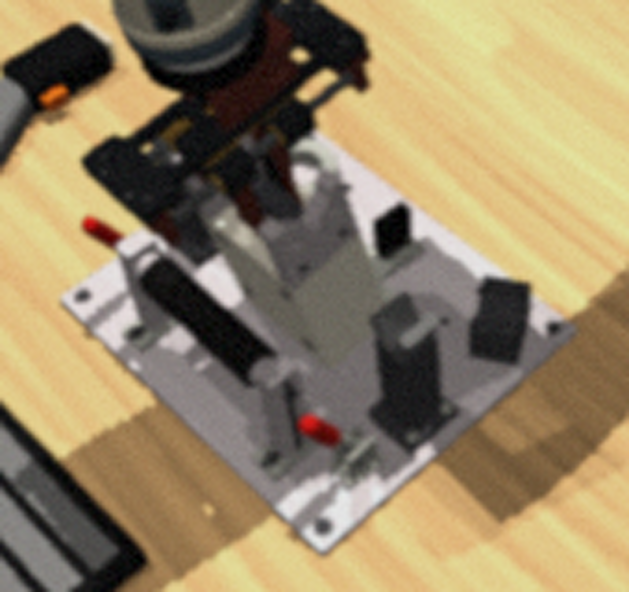

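The balance crossover came near 12°, which matches the pivot having moved to the blade's edge (13° expected). Continue to upright.

```bash
python3 - <<'E'
from h import *
np.set_printoptions(precision=2,suppress=True)
for th in (6,4,3,2,1.3,.6,0):
    p,q=low(th,0); movel(p,frame=q,v=.02); print(th,ft(5),get_time())
save('s13',read_camera('scene'));save('w13',read_camera('wrist'))
E
python3 -c "
import cv2
b=cv2.imread('pics/s13.png')
cv2.imwrite('pics/c_s13.png',cv2.resize(b[170:330,150:320],None,fx=3.7,fy=3.7,interpolation=cv2.INTER_CUBIC))"
```

```text
6 [-0.31 -0.24 -0.19] 37.4083
4 [-0.25 -0.2  -0.07] 37.8583
3 [-0.89 -0.36 -0.36] 38.2
2 [-1.32 -0.14 -0.7 ] 38.5417
1.3 [-1.22 -0.33 -0.53] 38.875
0.6 [-1.33 -0.38 -0.75] 39.2083
0 [-0.92  0.11 -0.64] 39.5417
```

View pics/c_s13.png

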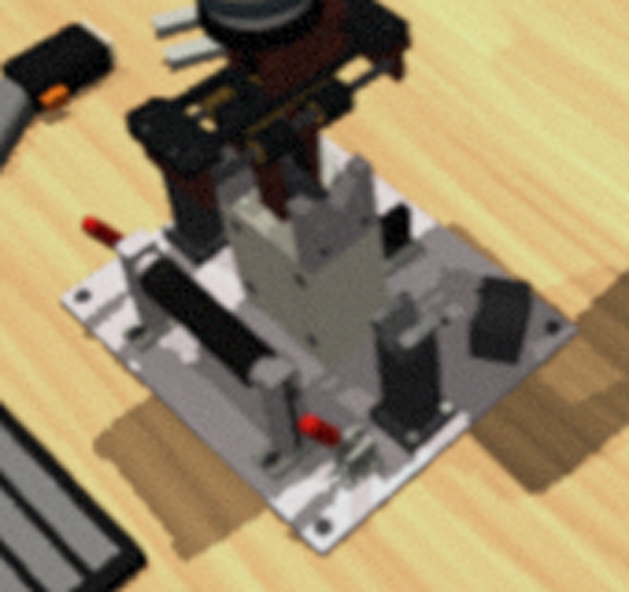

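View pics/w13.png

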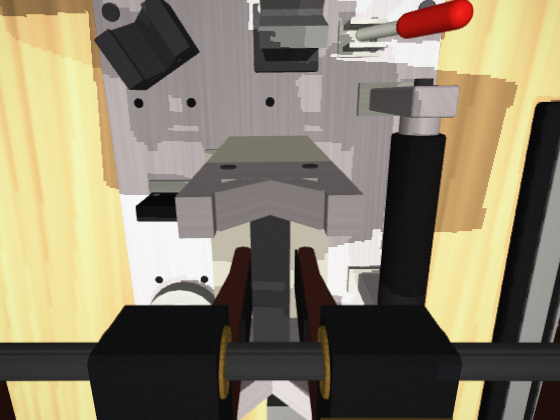

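The front finger still carries about 1 N, so the tower isn't quite seated. Ease forward in 0.5 mm steps.

```bash
python3 - <<'E'
from h import *
np.set_printoptions(precision=2,suppress=True)
k=0
for o in np.arange(.5,6.1,.5):
    p,q=low(0,-o/1000); movel(p,frame=q,v=.02); F=ft(6); print(o,F,get_tcp_pos()*1000-p*1000,get_time())
    k=k+1 if abs(F[0])<.35 else 0
    if k==2: break
E
```

```text
0.5 [-1.06 -0.25 -0.79] [ 0.01  0.   -0.01] 39.9917
1.0 [-0.85 -0.24 -0.5 ] [-0.01  0.   -0.02] 40.3417
1.5 [-0.9  -0.07 -0.67] [-0.    0.02 -0.  ] 40.6917
2.0 [-1.15  0.06 -0.67] [-0.01  0.    0.01] 41.0417
2.5 [-1.12  0.67 -0.64] [0.03 0.02 0.02] 41.3917
3.0 [ 0.11 -0.09  0.13] [0.26 0.   0.16] 41.7417
3.5 [-0.26 -0.25  0.07] [ 0.04 -0.01  0.01] 42.0917
```

Seated: the force vanished between 2.5 and 3.0 mm. Centre the fingers on the bar, open, lift and inspect.

```bash
python3 - <<'E'
from h import *
np.set_printoptions(precision=2,suppress=True)
p,q=low(0,-.0045); movel(p,frame=q,v=.02); print(ft(6))
command_gripper(.45); print(ft(4))
p,q=low(0,-.0045,dz=.08); movel(p,v=.12)
p=p.copy(); p[2]=.30; movel(p,v=.25)
P,Q=get_tcp_pos(),get_ee_rot(); save('w14',read_camera('wrist')); np.savez('w14.npz',p=P,q=Q)
move_pose([.40,.16,.32],q)
save('t14',read_camera('top'));save('s14',read_camera('scene'));print(get_time())
E
python3 -c "
import cv2
a=cv2.imread('pics/t14.png');b=cv2.imread('pics/s14.png');w=cv2.imread('pics/w14.png')
cv2.imwrite('pics/c_t14.png',cv2.resize(a[85:210,235:380],None,fx=4.6,fy=4.6,interpolation=cv2.INTER_CUBIC))
cv2.imwrite('pics/c_s14.png',cv2.resize(b[190:320,160:320],None,fx=4.6,fy=4.6,interpolation=cv2.INTER_CUBIC))
cv2.imwrite('pics/c_w14.png',cv2.resize(w[110:260,220:400],None,fx=4,fy=4,interpolation=cv2.INTER_CUBIC))"
```

```text
[ 0.08  0.14 -0.23]
[ 0.31 -0.43  0.43]
45.45
```

View pics/c_t14.png

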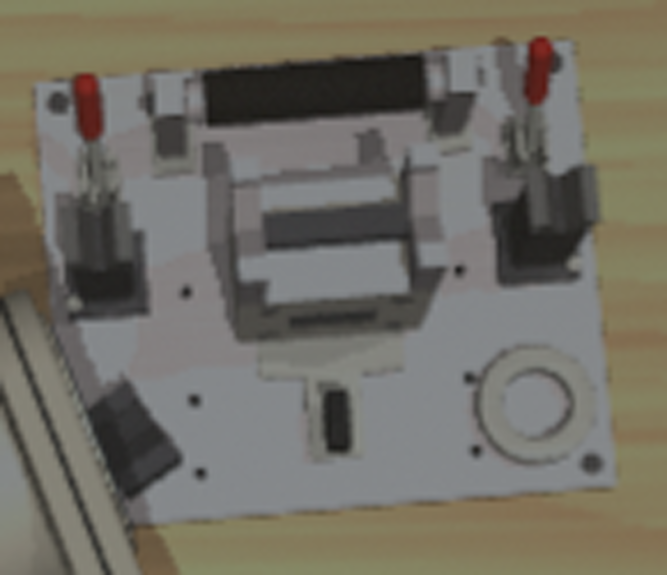

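View pics/c_s14.png

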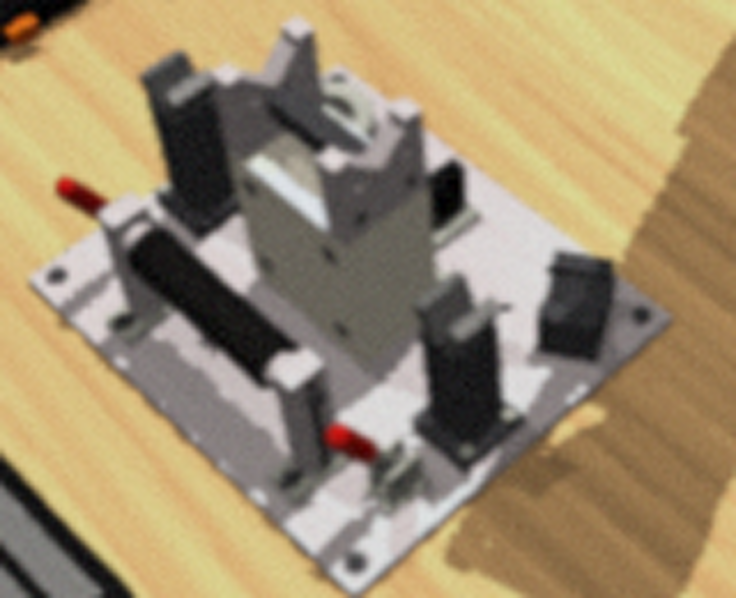

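View pics/w14.png

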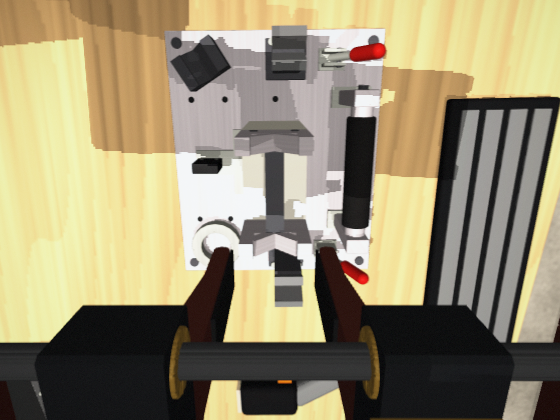

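```bash
python3 - <<'E'
from h import *
np.set_printoptions(precision=4,suppress=True)
K,D,i=camT('top');T=np.array(i['T']);s=4.6;t=Rz(YT)
a=cv2.imread('pics/t14.png');cv2.imwrite('pics/d_t14.png',cv2.resize(a[120:190,280:340],None,fx=8.5,fy=8.5,interpolation=cv2.INTER_CUBIC))
g=lambda pts,z:np.array([onplane(K,D,T,((x+.5)/s-.5+235,(y+.5)/s-.5+85),z) for x,y in pts])
for n,pts,z in [('front edge now',[(240,343),(422,327)],.013),('front edge before',[(240,337),(420,323)],.008),('bar now',[(263,215),(405,206),(407,240),(265,250)],.161),('bar before',[(263,212),(405,203),(407,236),(265,247)],.156),('trail',[(258,376),(403,369)],.013)]:
    Q=g(pts,z); m=(Q.mean(0)-REAR)@t; b=Q[0]-Q[1]; print(n,Q.mean(0),m,np.degrees(np.arctan2(-b[0],b[1])))
E
```

```text
front edge now [ 0.5557 -0.0025  0.013 ] [-0.0632 -0.0031  0.005 ] 3.392670400233588
front edge before [ 0.5594 -0.0023  0.008 ] [-0.0595 -0.0031  0.    ] 2.809229785924715
bar now [0.5825 0.0015 0.161 ] [-0.0362 -0.0003  0.153 ] 1.9888057202273999
bar before [0.5852 0.0011 0.156 ] [-0.0335 -0.0007  0.148 ] 1.9890869182754949
trail [ 0.5351 -0.0015  0.013 ] [-0.0837 -0.0012  0.005 ] 1.1026980495107621
```

View pics/d_t14.png

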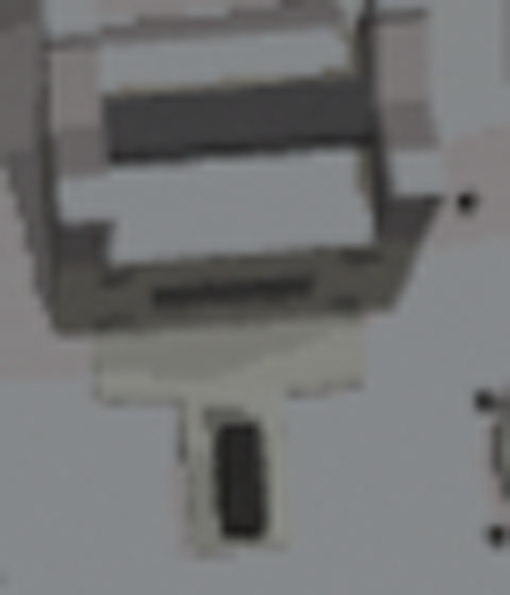

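```bash
python3 - <<'E'
from h import *
print(get_time(),ft()); job_done()
E
```

```text
45.45 [0.04901595 0.17685575 0.2152267 ]
the job is handed in; nothing more can be done
```

The tower now stands upright on the thin, solid-bladed spacer. I handed the job in at about 45.5 s, with the arm clear and touching nothing.

**What I did**
- **Tipping:** I held the fingers loosely around the grip bar, without clamping it, and tipped the tower about its rear edge. It met the rail at about 27° of lean, and after I let go it stayed there by itself.
- **Spacer:** I picked up the grey solid-bladed spacer and slid it in until its upper edge touched the tower's sloping underside, about 10–11 mm from the rear edge. I then eased it back about 0.5 mm and released it.
- **Lowering:** I took the bar again and let the tower down slowly until the fingers carried no load.

**Last checks**
- **Position:** After sliding in, the blade's centreline matched the tower's within about 0.5 mm and was square to it within about 1°. After lowering, the spacer was still where I had left it. The angles measured then differ by 1–2°, and the lateral estimates differ by 1–2 mm depending on which edge is used. I put that down mostly to picture resolution.
- **Upright and flat:** The bar sits above the front edge to within about 0.4° of how it stood before. The blade reaches to about 10 mm from the rear edge.
- **Other things:** The ring gauge and the fork look unmoved. The V-block was partly hidden in the last top picture but looks in place in the others. I did not measure the tube, scanner or purple look-alikes.

**One disagreement:** compared with the start, the top view puts the tower about 3 mm further forward. That view is only good to 2–4 mm. Some of the shift may be real slip of the rear edge, either when I pressed about 5 N against the rail or when I pushed the blade with about 10 N. I left it, as it could not be undone.

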